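# Cull the bent bracket into the reject drawer

### The arm

A 7-joint arm with a two-finger parallel gripper is mounted at the origin on a cart in front of the work surface, level with it; the furniture and walls round the work are solid. World frame = base frame: x ahead of the robot, y to its left, z up, the work surface at z = 0. Lengths are in mm, angles in rad, forces in N, time in s.
With the tool pointing down it reaches from about 400 to 925 mm from the base axis. Payload 5.6 kg.
Tool frame: the origin (TCP) lies at the very end of the fingers, on their centre line; the grasp point (between the pads) lies 19 mm behind it; z points along the fingers, y is the line along which they close (so a half turn about z gives the same grasp; the last joint's range is limited). The gripper opens to 85 mm and grips with 20 to 120 N. Pads are 22 mm wide; open, the fingers measure 114 mm over their backs; the gripper's body (76 mm by 85 mm) begins 54 mm behind the grasp point. The pads swing forward as they close: fully open they stand 13 mm farther back than shut.
Start: joints at [1.135, 0.468, -0.012, 1.603, 0.006, 1.071, -0.056], TCP at [248.765, -600.52, 231.29] pointing down, gripper open.
Joint ranges: [-2.53, 2.53], [-0.31, 2.02], [-1.57, 1.55], [0.28, 2.44], [-1.29, 4.43], [0.15, 1.84], [-2.92, 2.92]. Speed limits (rad/s): [2.57, 2.57, 3.14, 3.14, 3.14, 3.14, 3.14].

### API

Orientations are given as a 3x3 rotation matrix whose columns are the frame's x, y, z axes.
In Python, from plant import env, optics gives the robot as it stands.
- The arm moves only by the shell command python3 -m creep 'ROWS' [FORCE]. ROWS is JSON, a list of rows, each a list of 7 numbers: the shift along the tool's x, y, z in mm, then the turn, a rotation vector about the tool's x, y, z in rad, then the closure, from 0 (fully open) to 1 (shut). In form: [[tx, ty, tz, ax, ay, az, fingers], ...]. A call has 1 to 8 rows; each row is the pose to reach, as a shift and turn from the pose commanded when the call began, along the tool's axes at that moment; what a row does not reach only later rows make up. A row lasts 1/12 s, in which the tool goes at most 41.7 mm and 7.16 degrees, less where a joint would pass 70% of its speed; a pose out of reach is approached as far as the arm can. A call with a gripper value outside its range is refused whole. The fingers move at their own pace and stop on an object; FORCE is the grip in N (left out, the last holds). Time passes only in rows, so rows that repeat a pose let the fingers close. It gives the time, the measured TCP pose, the force, the opening and the grip force at its end, in the units of the state.
- env.state(): the state, without advancing time (a new reading comes with each control period).
- optics.capture(name): name is "side" or "top" or "wrist"; returns (picture, depth): 480x640x3 uint8, red, green, blue; 480x640 float32, mm along the optical axis (not along the pixel's ray), 0 where there is no reading.
- optics.camera_model(name): a dict with "fx", "fy", "cx", "cy" (pixels), "k1" (the pictures are not rectified: a ray, as slopes to the right and down, at radius r is drawn at 1 + k1 r^2 times it, then the intrinsics apply), "camera_from_world" (4x4, takes a point from world to camera coordinates). Camera axes: x right, y up, looking along -z (the intrinsics and any distortion apply to the point x, -y, -z); pixel columns grow to the right and rows downward; lengths in mm; the calibration is good to about 2 mm. A picture is of the moment at which its call begins: read the wrist's pose just before it. camera_model takes no time and is no camera call; for the wrist camera it gives the pose at the moment of the call.
- env.hand_in(): hands the job in; it is judged then, once.
The state is a dict: "t": time; "joint_pos": joint angles; "qvel": joint speeds; "effort": joint torques, N m; "tool_pos": TCP position; "tool_rot": TCP orientation; "ft_force": force on the tool from outside, world axes, zero at the start; "torque": the same for the moment, N m; "grip_width": finger opening in mm; "finger_force": force on a finger pad.
Only numpy, scipy, OpenCV 4.12 (cv2) and the standard library are available. Lean on these libraries where they do the work, as an engineer would, in place of code of your own. Each camera call takes 0.05 s, during which the arm holds its last target. There are 200 camera calls.

### The job

Four T-shaped brackets lie in a row on the black inspection stand and one of them has a bent stem. Without picking it up, slide the bent one over the front edge of the stand into the open reject drawer below, then press the drawer shut until its catch holds it and it stays home when you let go. Leave the three straight brackets and the other things on the bench where they lie.

Things in the scene. Friction and masses are not known exactly. Their poses are not given: they have to be found in the camera images.
- stand: fixed low inspection stand: black deck 130 (x) x 370 (y) mm without rim, top 64 mm above the bench, grey side and rear panels below it, open at the front, where the reject drawer slides under the deck. Origin: on the bench under the deck's centre; -x points out of the front (to the robot, within 0.2 rad): front edge of the deck at x = -65 mm; z up.
- drawer (a joint): how far the reject drawer stands out of the stand (m): 0 fully home, 0.10 fully out (starts 0.088 to 0.10). Slides along the stand's x with about 1.5 N friction. A spring catch resists from 16 to 6 mm out, up to about 8 N, and pushes back out; below 6 mm it snaps the drawer home and holds it there with about 5 N. No other spring.
- drawer_front (a point): centre of the outer face of the drawer's plain grey front, 30 mm above the bench; moves with the drawer. The front is 370 mm wide and spans 4 to 56 mm above the bench, no handle; it is pressed along the stand's +x. Drawer home: this point is at x = -75 mm in the stand's frame. Axes as the stand's.
- drawer_floor (a point): point on the drawer's inner floor, 8 mm above the bench; moves with the drawer, under the stand's origin when home. The open-topped aluminium drawer runs inside from x = -55 to +50 and y = -170 to +170 mm from here; walls 36 mm above the floor, deck's underside 50 mm above it. Axes as the stand's.
- bent_bracket: faulty T-shaped aluminium bracket, 16 mm high, about 80 g, loose on the deck in a row of four 80 mm apart, any order. Foot bar 14 x 46 mm, flat back at x = +32 mm; stem 16 mm wide to -x, bent 45 degrees to +y from x = -3 mm on, tip about x = -24, y = +21 mm. Origin: underside, on the straight stem's line. Yaw within 0.2 rad of the stand's, foot to the rear.
- bracket_a: sound T-shaped aluminium bracket, 64 x 46 x 16 mm, about 80 g, loose on the deck: foot bar 14 x 46 mm at the +x end (back at x = +32 mm), straight stem 16 mm wide along the x axis to x = -32 mm. Origin: underside, middle of its length. Turned at most 0.2 rad from the stand's axes, foot to the rear.
- bracket_b: sound T-shaped aluminium bracket, 64 x 46 x 16 mm, about 80 g, loose on the deck: foot bar 14 x 46 mm at the +x end (back at x = +32 mm), straight stem 16 mm wide along the x axis to x = -32 mm. Origin: underside, middle of its length. Turned at most 0.2 rad from the stand's axes, foot to the rear.
- bracket_c: sound T-shaped aluminium bracket, 64 x 46 x 16 mm, about 80 g, loose on the deck: foot bar 14 x 46 mm at the +x end (back at x = +32 mm), straight stem 16 mm wide along the x axis to x = -32 mm. Origin: underside, middle of its length. Turned at most 0.2 rad from the stand's axes, foot to the rear.
- solder_spool: bystander: blue spool of solder wire, 52 mm across, 36 mm high, standing on the bench behind the stand. Origin: centre of its underside.
- screwdriver: bystander: small red screwdriver, 155 mm long, 15 mm thick, lying on the bench behind the stand. Origin: underside, middle of its length.
- adapter: bystander: black wall-plug power adapter, 42 x 84 x 30 mm, lying on the bench to the left of the stand. Origin: underside, middle of its length.
- microscope: obstacle, fixed, does not move between starts: white stereo microscope on the bench to the right of the stand, body 313 mm tall with a thin column standing higher at its rear, spanning x = 0.46 to 0.73 and y = -0.36 to -0.13 m in the world; the way from the robot's start to the stand must go round its front or over it. Origin: near the centre of its foot, on the bench.
Mind the look-alikes: they are no part of the job. What is shaped like the bracket_c but turquoise is not meant.

How it is judged:
By the outcome, as a careful person would: the job done as asked, in the order asked, and still so for the second after the job is handed in, with the robot touching nothing.
It also fails if it takes over 48 s, if anything falls off the work surface, if the arm or the gripper's body presses on something with over 40 N, if the wrist force passes 120 N, or if a joint passes its speed limit or range.

## Working session

There is one attempt and no reset: what is moved stays moved. The work goes in short steps, Python scripts to look and compute and a shell command to move; the robot and the scene stay as the last step left them, time stands still between calls to the robot, and variables do not carry over. Pictures are saved under pics/ and viewed, at most 10 in all, crops included, and the job is handed in when it is done.

```bash
mkdir -p pics
cat > h.py <<'E'
import numpy as np, cv2
from plant import env, optics
def ray(m,u,v):
    x=(u-m["cx"])/m["fx"]; y=(v-m["cy"])/m["fy"]; X,Y=x,y
    for _ in range(20):
        s=1+m["k1"]*(X*X+Y*Y); X,Y=x/s,y/s
    T=np.array(m["camera_from_world"]); R=T[:3,:3]
    return -R.T@T[:3,3], R.T@np.array([X,-Y,-1.])
def onz(m,u,v,z):
    o,d=ray(m,u,v); return o+d*(z-o[2])/d[2]
def dep(m,u,v,D):
    o,d=ray(m,u,v); return o+d*D
def pix(m,p):
    T=np.array(m["camera_from_world"]); c=T[:3,:3]@np.array(p)+T[:3,3]
    x,y=c[0]/-c[2],-c[1]/-c[2]; s=1+m["k1"]*(x*x+y*y)
    return m["cx"]+m["fx"]*x*s, m["cy"]+m["fy"]*y*s
def save(n,im): cv2.imwrite("pics/"+n+".png",im[:,:,::-1])
E
python3 - <<'E'
from h import *
for n in("top","side"):
    im,d=optics.capture(n); save(n,im); np.save(n+"d",d); np.save(n,im)
    m=optics.camera_model(n); print(n,ray(m,320,240), m["k1"],m["fx"])
s=env.state();print(s["t"],s["tool_pos"],s["tool_rot"])
E
```

```text
top (array([ 405.5227051 ,  100.6825693 , 1100.17402894]), array([ 0.19062673, -0.0426521 , -0.98089443])) -0.10564546965456988 460.04957422677205
side (array([107.55754656, 894.15210022, 666.42486909]), array([ 0.43690947, -0.718926  , -0.54062125])) -0.14265641336384569 560.042743033129
0.1 [ 248.51956212 -600.02698922  230.361585  ] [[ 9.23862228e-01  3.82724392e-01 -7.89484518e-04]
 [ 3.82725182e-01 -9.23860938e-01  1.54964474e-03]
 [-1.36287066e-04 -1.73381385e-03 -9.99998488e-01]]
```

View pics/top.png

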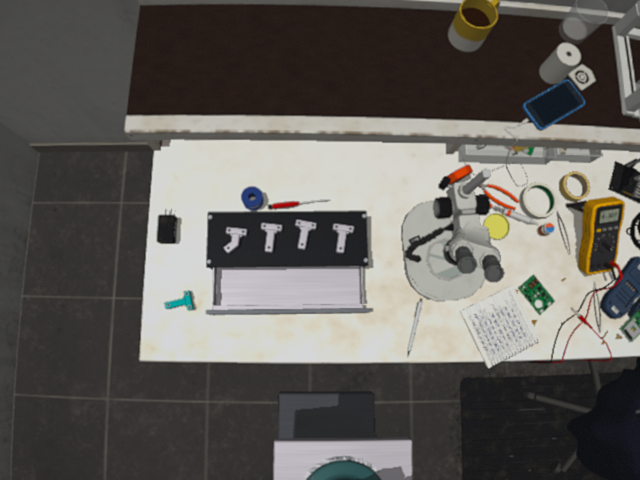

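View pics/side.png

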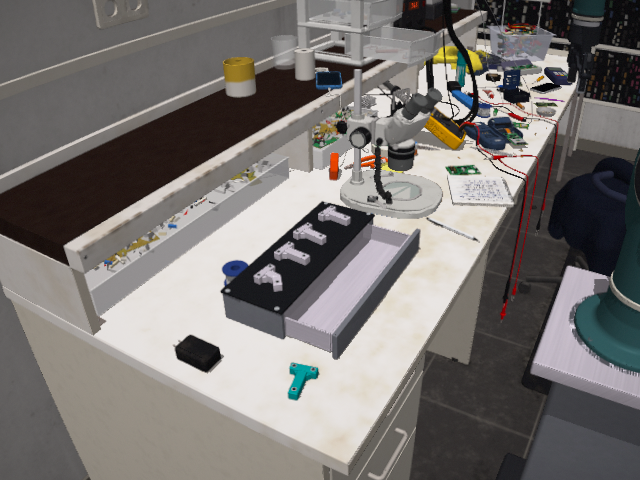

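Top view: stand deck spans about (207..370, 212..268), with the drawer open below it. Candidates: bracket (234,240) with its stem bent to the left, straight ones at (270,236), (304,234) and (342,237), and the turquoise look-alike at (180,300). I choose (234,240) and check it in a close crop.

Run:
```python
from h import *
im=np.load("top.npy"); m=optics.camera_model("top")
g=im.max(2).astype(np.uint8)
roi=np.zeros_like(g); roi[205:275,200:380]=1
dark=((g<60)&(roi>0)).astype(np.uint8)
dark=cv2.morphologyEx(dark,cv2.MORPH_OPEN,np.ones((5,5)))
cs=max(cv2.findContours(dark,0,2)[0],key=cv2.contourArea)
P=np.array([onz(m,*p[0],64)[:2] for p in cs],np.float32)
print("deck",cv2.minAreaRect(P))
bx=cv2.boxPoints(cv2.minAreaRect(P));print(bx)
br=((g>120)&(roi>0)).astype(np.uint8); br[:214]=0; br[262:]=0
for c in cv2.findContours(br,0,2)[0]:
    if cv2.contourArea(c)<100: continue
    Q=np.array([onz(m,*p[0],80)[:2] for p in c],np.float32)
    M=cv2.moments(Q.reshape(-1,1,2)); print("br",cv2.boundingRect(c),M["m10"]/M["m00"],M["m01"]/M["m00"],cv2.minAreaRect(Q), "xmin/max",Q.min(0),Q.max(0), Q[Q[:,0].argmin()])
for u,v in((210,312),(290,311),(369,310)): print("front",onz(m,u,v,56))
for u,v in((252,198),(300,204),(167,229)): print("by",onz(m,u,v,20))
d=np.load("topd.npy"); print("depth deck z",dep(m,250,220,d[220,250]),dep(m,290,290,d[290,290]))
save("crop",cv2.resize(im[200:325,195:385],None,fx=4,fy=4,interpolation=cv2.INTER_CUBIC))
```

```text
deck ((609.1746826171875, 130.77154541015625), (126.43968963623047, 365.615966796875), 0.6761744618415833)
[[543.8019   312.82074 ]
 [548.1166   -52.769783]
 [674.5475   -51.27765 ]
 [670.2328   314.31287 ]]
br (224, 227, 23, 26) 607.7978037046827 251.32624340469465 ((601.4656982421875, 249.08993530273438), (45.46270751953125, 57.251224517822266), 84.74762725830078) xmin/max [574.20026 224.08624] [631.694  272.4116] [574.20026 265.19885]
br (333, 224, 21, 29) 616.1701424628859 6.793779732562003 ((608.4380493164062, 7.585903167724609), (46.10334014892578, 63.852264404296875), 82.34186553955078) xmin/max [576.70575  -18.925533] [641.38434   26.776981] [576.70575   11.164167]
br (261, 223, 21, 29) 616.1812608424341 169.53895878629908 ((609.733642578125, 167.42364501953125), (64.5096206665039, 45.48894500732422), 0.5750748515129089) xmin/max [577.3748  144.88745] [641.84937 190.46729] [577.3748  177.62462]
br (295, 220, 21, 29) 623.7187105447814 92.69111861410231 ((616.1986694335938, 94.5353012084961), (45.912742614746094, 63.89031982421875), 79.03205871582031) xmin/max [584.97766  67.74
[... 189 characters left out ...]
 0.447022944688797) xmin/max [556.7742 -79.3967] [666.095    -42.284924] [556.7742   -56.491974]
br (200, 214, 12, 48) 610.5105489850071 320.0542119304124 ((607.5039672851562, 315.26910400390625), (109.40425109863281, 25.231937408447266), 2.924985647201538) xmin/max [553.1264  302.60318] [661.6313  330.65997] [553.1264  325.12308]
front [440.9325765  302.49744602  56.        ]
front [445.05077875 122.47766853  56.        ]
front [448.17386008 -56.1116474   56.        ]
by [717.83875528 219.41992232  20.        ]
by [704.01724458 102.48000838  20.        ]
by [638.68718023 422.39764709  20.        ]
depth deck z [651.92057886 217.36633858  65.64373677] [496.3900191  124.12698042   7.17873814]
```

View pics/crop.png

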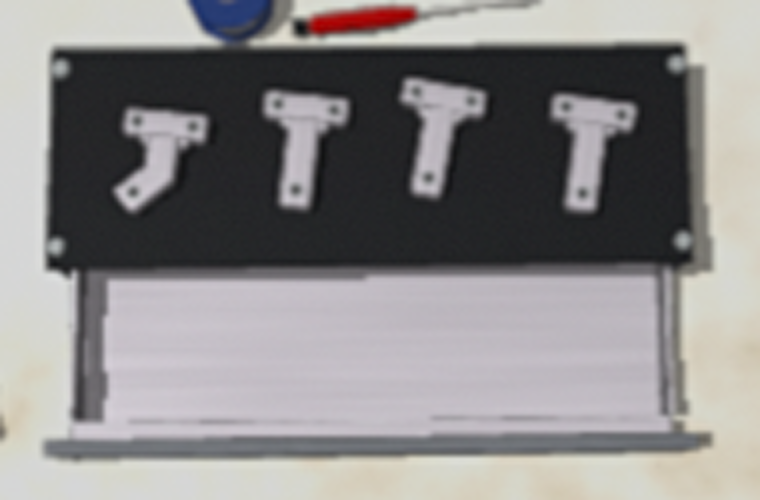

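Crop confirms: the leftmost bracket (crop 160,150) has the bent stem, the three others are straight. The sizes agree (deck 126×366, brackets 64×46). Moving round the front of the microscope.

```bash
python3 -m creep '[[25,-31,-3,0,0,0.05,0.6],[50,-62,-6,0,0,0.1,0.6],[75,-93,-9,0,0,0.15,0.6],[100,-124,-12,0,0,0.2,0.6],[125,-155,-15,0,0,0.25,0.6],[150,-186,-18,0,0,0.3,0.6],[175,-218,-20,0,0,0.35,0.6],[200,-250,-20,0,0,0.39,0.6]]'
cat >> h.py <<'E'
def go(p,yaw=None):
    s=env.state(); R=np.array(s["tool_rot"]); a=np.arctan2(R[1,0],R[0,0])
    print("t",s["t"],"pos",np.round(s["tool_pos"],1),"yaw",round(a,3),"j",np.round(s["joint_pos"],2),"F",np.round(s["ft_force"],1),"w",s["grip_width"])
    print("shift",np.round(R.T@(np.array(p)-s["tool_pos"]),1),"az",None if yaw is None else round(a-yaw,3))
E
python3 -c "
from h import *
go([400,-40,260],0);go([655,250,220],0)"
```

```text
t: 0.77
tool_pos: [338.0, -291.1, 251.5]
tool_rot: [[1.0, 0.0, 0.0], [0.0, -1.0, -0.001], [0.0, 0.001, -1.0]]
ft_force: [0.8, 0.2, 0.7]
grip_width: 34.0
finger_force: 0.0
t 0.7667 pos [ 338.  -291.1  251.5] yaw 0.0 j [ 0.75  0.1  -0.12  2.05  0.01  0.99 -0.95] F [0.8 0.2 0.7] w 34.00877668674737
shift [  62.  -251.1   -8.6] az 0.0
t 0.7667 pos [ 338.  -291.1  251.5] yaw 0.0 j [ 0.75  0.1  -0.12  2.05  0.01  0.99 -0.95] F [0.8 0.2 0.7] w 34.00877668674737
shift [ 317.  -541.1   31.3] az 0.0
```

```bash
python3 -m creep '[[8,-36,0,0,0,0,0.6],[16,-72,0,0,0,0,0.6],[24,-108,0,0,0,0,0.6],[32,-144,0,0,0,0,0.6],[42,-180,0,0,0,0,0.6],[54,-216,0,0,0,0,0.6],[66,-252,0,0,0,0,0.6],[82,-285,0,0,0,0,0.6]]'
python3 -m creep '[[22,-30,0,0,0,0,0.6],[44,-62,0,0,0,0,0.6],[66,-94,0,0,0,0,0.6],[90,-126,0,0,0,0,0.6],[112,-158,0,0,0,0,0.6],[134,-190,0,0,0,0,0.6],[156,-222,0,0,0,0,0.6],[180,-254,0,0,0,0,0.6]]'
python3 - <<'E'
from h import *
go([655,250,120],0)
m=optics.camera_model("wrist")
im,d=optics.capture("wrist"); save("w1",im); np.save("w1",im); np.save("w1d",d); print(ray(m,320,240)); np.save("w1m",m,allow_pickle=True)
E
```

```text
t: 1.43
tool_pos: [418.5, -5.7, 251.3]
tool_rot: [[1.0, 0.003, -0.0], [0.003, -1.0, -0.001], [-0.0, 0.001, -1.0]]
ft_force: [1.1, -1.4, 0.7]
grip_width: 34.1
finger_force: 0.0
t: 2.1
tool_pos: [598.8, 248.1, 250.6]
tool_rot: [[1.0, 0.003, -0.001], [0.003, -1.0, -0.001], [-0.001, 0.001, -1.0]]
ft_force: [0.3, -0.2, 0.6]
grip_width: 34.0
finger_force: 0.0
t 2.1 pos [598.8 248.1 250.6] yaw 0.003 j [-0.08  0.51 -0.51  1.56  0.26  1.14 -2.22] F [ 0.3 -0.2  0.6] w 33.97448666792854
shift [ 56.3  -1.8 130.5] az 0.003
(array([667.53918182, 249.02115161, 393.01854189]), array([-0.26490716,  0.01376032, -0.96432614]))
```

View pics/w1.png

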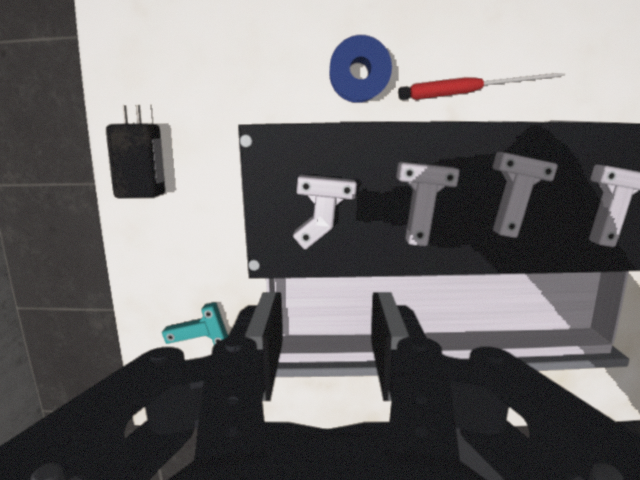

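Wrist view: bent bracket with foot rear edge from (300,177) to (356,182); deck front edge runs about (250,278) to (640,272); drawer open below. I'll measure those.

Run:
```python
from h import *
m=np.load("w1m.npy",allow_pickle=True).item(); im=np.load("w1.npy")
g=im.max(2)
b=(g>95).astype(np.uint8); r=np.zeros_like(b); r[160:262,270:380]=1; b*=r
c=max(cv2.findContours(b,0,1)[0],key=cv2.contourArea)
Q=np.array([onz(m,*p[0],80)[:2] for p in c])
def rng(Q): 
    for y in range(220,285,6):
        s=Q[(abs(Q[:,1]-y)<3)]
        if len(s): print(y,s[:,0].min().round(1),s[:,0].max().round(1),end=" | ")
    print()
rng(Q); print(Q.min(0),Q.max(0),cv2.minAreaRect(Q.astype(np.float32)))
for u,v in((252,278),(400,276),(600,273),(240,125),(400,123)): print(onz(m,u,v,64).round(1))
for u,v in((300,177),(356,182),(298,188),(355,200)): print("foot",onz(m,u,v,80).round(1))
D=np.load("w1d.npy");print(dep(m,328,187,D[187,328]),dep(m,330,135,D[135,330]))
```

```text
226 615.6 628.8 | 232 614.8 629.6 | 238 610.8 630.3 | 244 589.8 630.3 | 250 584.9 631.1 | 256 579.9 631.8 | 262 574.8 632.6 | 268 574.0 632.6 | 274 579.0 631.0 | 
[573.99165716 225.59131395] [632.56302252 275.08999781] ((601.9861450195312, 250.8899383544922), (46.021610260009766, 58.45298767089844), 84.73277282714844)
[542.8 312.8  64. ]
[545.  184.4  64. ]
[547.2   3.1  64. ]
[670.9 316.6  64. ]
[672.7 190.8  64. ]
foot [631.8 268.8  80. ]
foot [628.1 225.6  80. ]
foot [623.3 270.5  80. ]
foot [614.  226.1  80. ]
[624.08182219 247.24257352  79.75390455] [663.12002565 245.74391171  64.91182124]
```

```bash
python3 -m creep '[[28,0,30,0,0,0.044,0.75],[55,0,60,0,0,0.088,0.75],[55,0,95,0,0,0.088,0.75],[55,0,125,0,0,0.088,0.75],[55,0,150,0,0,0.088,0.75],[55,0,168,0,0,0.088,0.75],[55,0,178,0,0,0.088,0.75],[55,0,183,0,0,0.088,0.75]]'
python3 - <<'E'
from h import *
go([556,248,68],-0.085)
im,d=optics.capture("side"); save("s2",cv2.resize(im[180:380,200:440],None,fx=3,fy=3))
E
```

```text
t: 2.82
tool_pos: [652.3, 246.3, 65.9]
tool_rot: [[0.996, -0.085, -0.003], [-0.085, -0.996, -0.001], [-0.003, 0.002, -1.0]]
ft_force: [-0.1, -0.6, -0.3]
grip_width: 21.0
finger_force: 0.0
t 2.8167 pos [652.3 246.3  65.9] yaw -0.085 j [-0.14  0.77 -0.41  1.55  0.36  0.89 -2.33] F [-0.1 -0.6 -0.3] w 21.02422925618936
shift [-96.1   6.5  -1.8] az -0.0
```

View pics/s2.png

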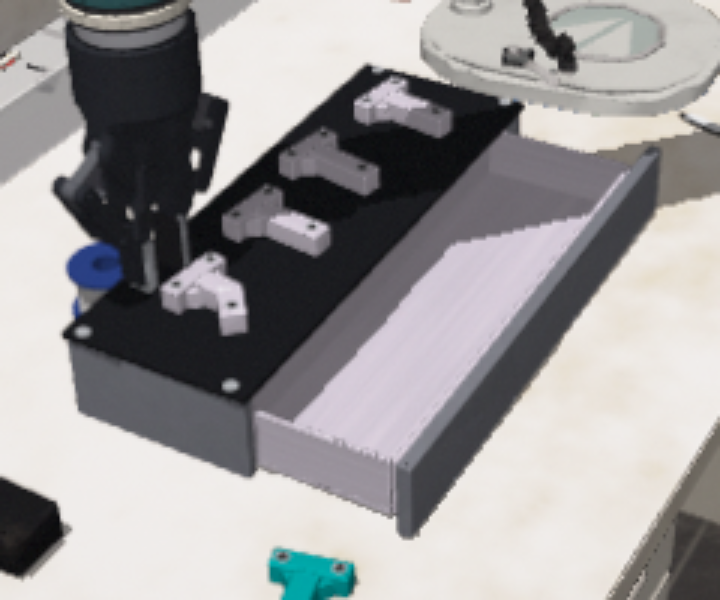

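Fingers stand just behind the foot (crop 150,280), both on the deck, clear of neighbours. Push.

```bash
python3 -m creep '[[-6,1,-2,0,0,0,0.75],[-12,2,-2,0,0,0,0.75],[-18,2.5,-2,0,0,0,0.75],[-24,3,-2,0,0,0,0.75],[-30,3.5,-2,0,0,0,0.75],[-36,4,-2,0,0,0,0.75],[-42,4.5,-2,0,0,0,0.75],[-48,5,-2,0,0,0,0.75]]'
python3 - <<'E'
from h import *
go([556,248,68],-0.085)
im,d=optics.capture("side"); save("s3",cv2.resize(im[180:380,200:440],None,fx=3,fy=3))
E
```

```text
t: 3.53
tool_pos: [604.7, 246.0, 70.6]
tool_rot: [[0.996, -0.085, 0.001], [-0.085, -0.996, 0.0], [0.001, -0.0, -1.0]]
ft_force: [1.9, -0.2, 1.0]
grip_width: 21.1
finger_force: 0.7
t 3.5333 pos [604.7 246.   70.6] yaw -0.085 j [-0.14  0.71 -0.42  1.68  0.36  0.83 -2.37] F [ 1.9 -0.2  1. ] w 21.126803494668764
shift [-48.7   2.1   2.5] az -0.0
```

View pics/s3.png

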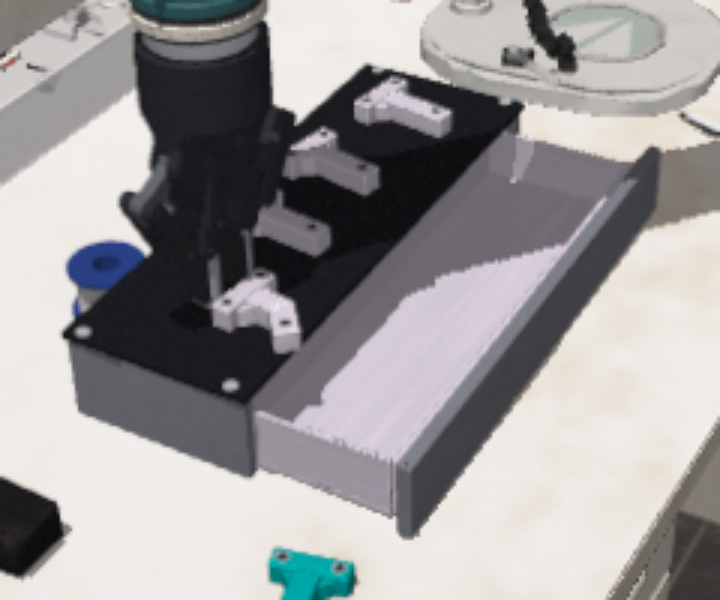

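The bracket slides squarely, its tip just at the edge (crop 285,345), neighbours untouched. Continue.

```bash
python3 -m creep '[[-6,0.5,1,0,0,0,0.75],[-12,1,2,0,0,0,0.75],[-18,1.5,2,0,0,0,0.75],[-24,2,2,0,0,0,0.75],[-29,2.5,2,0,0,0,0.75],[-34,3,2,0,0,0,0.75],[-39,3.5,2,0,0,0,0.75],[-43,4,2,0,0,0,0.75]]'
python3 - <<'E'
from h import *
go([540,248,68],-0.085)
im,d=optics.capture("side"); save("s4",cv2.resize(im[180:380,200:440],None,fx=3,fy=3))
E
```

```text
t: 4.25
tool_pos: [561.1, 245.7, 68.2]
tool_rot: [[0.996, -0.085, -0.001], [-0.085, -0.996, -0.0], [-0.001, 0.0, -1.0]]
ft_force: [0.6, -1.0, -0.1]
grip_width: 21.6
finger_force: 0.0
t 4.25 pos [561.1 245.7  68.2] yaw -0.085 j [-0.16  0.66 -0.42  1.78  0.36  0.78 -2.42] F [ 0.6 -1.  -0.1] w 21.585024171848513
shift [-21.2  -0.5   0.2] az -0.0
```

View pics/s4.png

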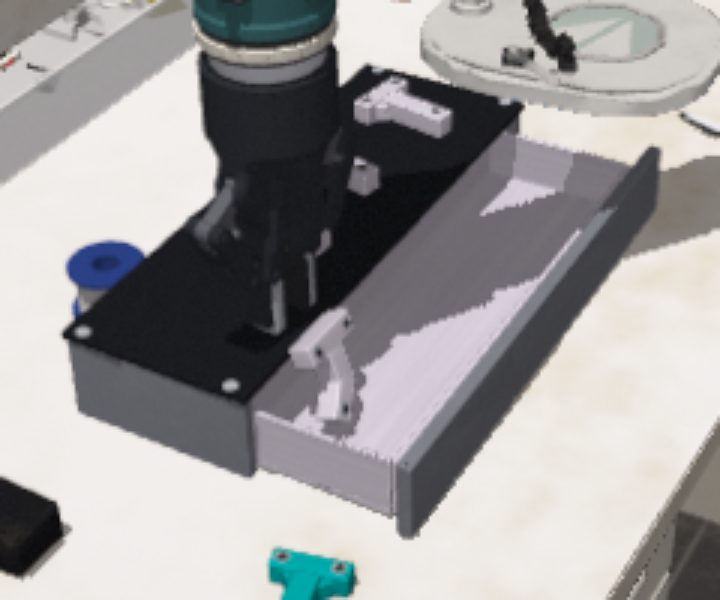

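The bracket has tipped over the edge and is dropping into the drawer. Lift away and look at how it lands.

```bash
python3 -m creep '[[0,0,-30,0,0,0,1],[0,0,-65,0,0,0,1],[-10,10,-80,0,0,-0.03,1],[-36,40,-80,0,0,-0.06,1],[-62,70,-80,0,0,-0.099,1],[-88,100,-80,0,0,-0.099,1],[-114,125,-80,0,0,-0.099,1],[-135,130,-80,0,0,-0.099,1]]'
python3 - <<'E'
from h import *
m=optics.camera_model("top")
im,d=optics.capture("side"); im2,d2=optics.capture("top")
a=cv2.resize(im[180:380,200:440],(480,400)); b=cv2.resize(im2[200:325,195:385],(608,400))
save("s5",cv2.resize(np.hstack([a,b]),(800,294)))
go([415,128,25],0.014)
f=[(u,v) for u,v in((215,0),(285,0),(365,0))]
for u,_ in f:
    col=[(onz(m,u,v,56)[0].round(0),im2[v,u].tolist()) for v in range(304,318)]; print(u,col[::1])
E
```

```text
t: 4.97
tool_pos: [413.3, 123.1, 147.5]
tool_rot: [[1.0, 0.009, -0.003], [0.009, -1.0, -0.004], [-0.003, 0.004, -1.0]]
ft_force: [-0.3, 0.0, -0.1]
grip_width: -0.1
finger_force: 0.0
t 5.0667 pos [412.7 125.6 147.9] yaw 0.013 j [ 0.12  0.28 -0.56  2.16  0.22  0.76 -2.14] F [-0.  -0.3  0. ] w -0.00366288117112038
shift [  2.7  -2.7 122.9] az -0.001
215 [(np.float64(459.0), [87, 85, 87]), (np.float64(457.0), [151, 147, 152]), (np.float64(455.0), [212, 207, 214]), (np.float64(452.0), [220, 216, 221]), (np.float64(450.0), [219, 213, 221]), (np.float64(448.0), [192, 187, 194]), (np.float64(446.0), [132, 133, 138]), (np.float64(443.0), [118, 123, 127]), (np.float64(441.0), [121, 126, 131]), (np.float64(439.0), [109, 112, 116]), (np.float64(437.0), [129, 129, 126]), (np.float64(434.0), [191, 192, 183]), (np.float64(432.0), [223, 224, 218]), (np.float64(430.0), [223, 224, 219])]
285 [(np.float64(461.0), [49, 87, 88]), (np.float64(458.0), [50, 88, 89]), (np.float64(456.0), [50, 89, 90]), (np.float64(454.0), [52, 90, 91]), (np.float64(452.0), [50, 90, 91]), (np.float64(449.0), [52, 91, 91]), (np.float64(447.0), [51, 91, 91]), (np.float64(445.0), [53, 92, 93]), (np.float64(443.0), [54, 93, 94]), (np.float64(440.0), [55, 95, 95]), (np.float64(438.0), [57, 96, 97]), (np.float64(436.0), [53, 90, 90]), (np.float64(434.0), [45, 78, 80]), (np.float64(432.0), [42, 74, 75])]
365 [(np.float64(462.0), [129, 127, 118]), (np.float64(459.0), [129, 125, 116]), (np.float64(457.0), [129, 125, 116]), (np.float64(455.0), [121, 117, 109]), (np.float64(453.0), [80, 78, 78]), (np.float64(450.0), [66, 69, 71]), (np.float64(448.0), [68, 70, 73]), (np.float64(446.0), [64, 67, 69]), (np.float64(444.0), [74, 73, 70]), (np.float64(441.0), [109, 105, 96]), (np.float64(439.0), [126, 121, 109]), (np.float64(437.0), [126, 120, 109]), (np.float64(435.0), [125, 120, 109]), (np.float64(432.0), [125, 121, 110])]
```

View pics/s5.png

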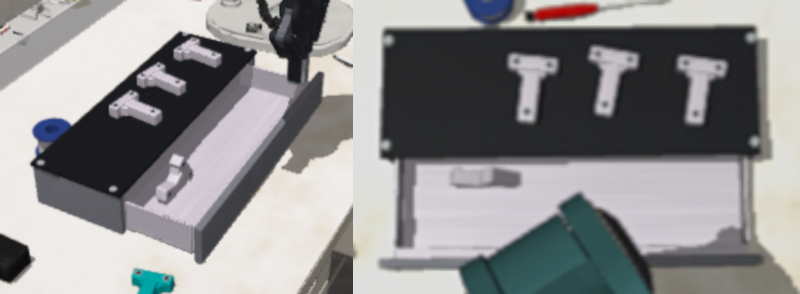

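The bracket is in the drawer (side crop 172,180; top crop 485,178), the three straight ones remain in place. It seems to lie on its side; I'll check its height against the deck underside (58 mm) by depth.

Run:
```python
from h import *
for n in("top","side","wrist"):
    m=optics.camera_model(n); im,d=optics.capture(n)
    print(n)
    P=[]
    for v in range(0,480):
        for u in range(0,640):
            if d[v,u]>0: P.append((u,v,d[v,u]))
    P=np.array(P); 
    W=np.array([dep(m,u,v,D) for u,v,D in P])
    k=(W[:,0]>470)&(W[:,0]<538)&(W[:,1]>195)&(W[:,1]<288)&(W[:,2]>14)&(W[:,2]<75)
    Q=W[k]; print(len(Q)); 
    if len(Q): print(Q.min(0).round(),Q.max(0).round(),np.percentile(Q[:,2],[50,90,95,99]).round(1))
    if n!="wrist":
        for x in range(476,540,7):
            print(x,[ (lambda s:int(s.max()) if len(s) else 0)(Q[(abs(Q[:,0]-x)<3.5)&(abs(Q[:,1]-y)<3.5),2]) for y in range(200,290,7)])
    if n=="side":save("s6",cv2.resize(im[260:340,270:380],(770,560),interpolation=cv2.INTER_CUBIC))
go([415,128,25],0.014)
```

```text
top
171
[500. 195.  16.] [537. 248.  59.] [31.3 52.2 53.6 55.6]
476 [0, 0, 0, 0, 0, 0, 0, 0, 0, 0, 0, 0, 0]
483 [0, 0, 0, 0, 0, 0, 0, 0, 0, 0, 0, 0, 0]
490 [0, 0, 0, 0, 0, 0, 0, 0, 0, 0, 0, 0, 0]
497 [15, 0, 0, 0, 0, 0, 0, 0, 0, 0, 0, 0, 0]
504 [0, 0, 0, 0, 0, 0, 0, 0, 0, 0, 0, 0, 0]
511 [0, 0, 0, 0, 0, 0, 0, 0, 0, 0, 0, 0, 0]
518 [39, 40, 52, 31, 0, 0, 0, 0, 0, 0, 0, 0, 0]
525 [53, 55, 55, 33, 28, 28, 31, 32, 0, 0, 0, 0, 0]
532 [50, 58, 52, 28, 28, 31, 33, 31, 0, 0, 0, 0, 0]
539 [49, 0, 49, 30, 25, 28, 0, 0, 0, 0, 0, 0, 0]
side
385
[516. 195.  14.] [535. 254.  53.] [26.5 47.9 49.7 52.1]
476 [0, 0, 0, 0, 0, 0, 0, 0, 0, 0, 0, 0, 0]
483 [0, 0, 0, 0, 0, 0, 0, 0, 0, 0, 0, 0, 0]
490 [0, 0, 0, 0, 0, 0, 0, 0, 0, 0, 0, 0, 0]
497 [0, 0, 0, 0, 0, 0, 0, 0, 0, 0, 0, 0, 0]
504 [0, 0, 0, 0, 0, 0, 0, 0, 0, 0, 0, 0, 0]
511 [0, 0, 0, 0, 0, 0, 0, 0, 0, 0, 0, 0, 0]
518 [41, 52, 52, 47, 24, 26, 28, 29, 20, 0, 0, 0, 0]
525 [0, 52, 52, 47, 26, 27, 27, 29, 18, 0, 0, 0, 0]
532 [0, 51, 50, 47, 24, 26, 27, 28, 0, 0, 0, 0, 0]
539 [0, 0, 0, 0, 0, 0, 0, 0, 0, 0, 0, 0, 0]
wrist
2843
[520. 195.  14.] [537. 252.  55.] [34.1 51.9 52.9 54. ]
t 5.2167 pos [417.4 128.1 148.7] yaw 0.014 j [ 0.12  0.29 -0.56  2.15  0.22  0.76 -2.14] F [ 0.6  0.3 -0.3] w -0.1975782907374162
shift [-2.600e+00  1.000e-01  1.237e+02] az -0.0
```

View pics/s6.png

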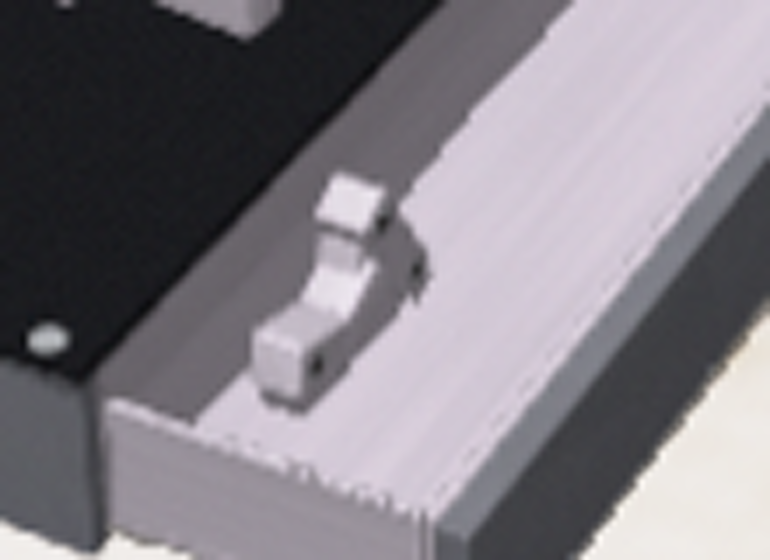

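The bracket rests on its edge inside the drawer (crop 340,290), top at 52–55 mm, under the 58 mm deck underside, so it clears. Lower in front of the drawer centre and press slowly, watching the force.

```bash
python3 -m creep '[[-3,0,35,0,0,0,1],[-3,0,70,0,0,0,1],[-3,0,100,0,0,0,1],[-3,0,118,0,0,0,1],[2,0,121,0,0,0,1],[8,0,121,0,0,0,1],[13,0,121,0,0,0,1],[18,0,121,0,0,0,1]]'
python3 -m creep '[[5,0,0,0,0,0,1],[10,0,0,0,0,0,1],[15,0,0,0,0,0,1],[20,0,0,0,0,0,1],[25,0,0,0,0,0,1],[30,0,0,0,0,0,1],[35,0,0,0,0,0,1],[40,0,0,0,0,0,1]]'
```

```text
t: 5.88
tool_pos: [435.7, 128.5, 28.2]
tool_rot: [[1.0, 0.014, 0.001], [0.014, -1.0, 0.001], [0.001, -0.001, -1.0]]
ft_force: [-1.5, 1.4, -0.6]
grip_width: 0.1
finger_force: 0.9
t: 6.55
tool_pos: [474.9, 128.3, 27.3]
tool_rot: [[1.0, 0.014, -0.0], [0.014, -1.0, -0.0], [-0.0, 0.0, -1.0]]
ft_force: [-1.8, 0.3, 1.0]
grip_width: 0.2
finger_force: 0.9
```

Only friction force (1.8 N), so the bracket passed under the deck edge. Continue.

```bash
python3 -m creep '[[5,0,0,0,0,0,1],[10,0,0,0,0,0,1],[15,0,0,0,0,0,1],[20,0,0,0,0,0,1],[24,0,0,0,0,0,1],[28,0,0,0,0,0,1],[32,0,0,0,0,0,1],[35,0,0,0,0,0,1]]'
python3 -m creep '[[2,0,0,0,0,0,1],[4,0,0,0,0,0,1],[6,0,0,0,0,0,1],[8,0,0,0,0,0,1],[10,0,0,0,0,0,1],[11,0,0,0,0,0,1],[12,0,0,0,0,0,1],[12,0,0,0,0,0,1]]'
```

```text
t: 7.22
tool_pos: [509.3, 128.9, 27.2]
tool_rot: [[1.0, 0.014, -0.001], [0.014, -1.0, -0.0], [-0.001, 0.0, -1.0]]
ft_force: [-7.2, 0.5, 6.5]
grip_width: -0.1
finger_force: 4.0
t: 7.88
tool_pos: [522.5, 128.9, 27.4]
tool_rot: [[1.0, 0.013, 0.002], [0.013, -1.0, 0.0], [0.002, -0.0, -1.0]]
ft_force: [-0.2, -1.1, -0.4]
grip_width: 0.4
finger_force: 0.0
```

The force peaked at about 7 N and dropped to 0: it snapped. Press a little further to confirm the stop, then retreat.

```bash
python3 -m creep '[[1,0,0,0,0,0,1],[2,0,0,0,0,0,1],[3,0,0,0,0,0,1],[4,0,0,0,0,0,1],[4,0,0,0,0,0,1]]'
python3 -m creep '[[-5,0,0,0,0,0,1],[-15,0,0,0,0,0,1],[-40,0,0,0,0,0,1],[-75,0,0,0,0,0,1],[-105,0,-30,0,0,0,1],[-105,0,-65,0,0,0,1],[-105,30,-100,0,0,0,1],[-105,60,-130,0,0,0,1]]'
python3 - <<'E'
from h import *
im,d=optics.capture("side"); im2,d2=optics.capture("top"); m=optics.camera_model("top")
save("s7",cv2.resize(np.hstack([cv2.resize(im[180:400,160:440],(509,400)),cv2.resize(im2[180:325,150:385],(648,400))]),(800,277)))
for u in (215,230,365): print(u,[(int(onz(m,u,v,56)[0]),int(im2[v,u].max())) for v in range(258,284)])
go([0,0,0])
E
```

```text
t: 8.3
tool_pos: [524.2, 129.0, 27.1]
tool_rot: [[1.0, 0.014, -0.002], [0.014, -1.0, -0.001], [-0.002, 0.001, -1.0]]
ft_force: [-4.6, 0.2, 3.6]
grip_width: -0.1
finger_force: 2.4
t: 8.97
tool_pos: [420.3, 72.5, 155.1]
tool_rot: [[1.0, 0.019, 0.001], [0.019, -1.0, 0.001], [0.001, -0.001, -1.0]]
ft_force: [1.7, -0.1, 1.0]
grip_width: 0.1
finger_force: 0.0
215 [(563, 43), (561, 44), (559, 43), (556, 45), (554, 44), (552, 44), (550, 42), (547, 43), (545, 46), (543, 77), (540, 118), (538, 133), (536, 135), (533, 123), (531, 71), (529, 47), (527, 126), (524, 221), (522, 227), (520, 223), (517, 222), (515, 222), (513, 222), (511, 222), (508, 222), (506, 222)]
230 [(564, 43), (561, 42), (559, 43), (557, 43), (555, 43), (552, 43), (550, 44), (548, 43), (545, 39), (543, 71), (541, 121), (538, 134), (536, 135), (534, 118), (532, 72), (529, 52), (527, 128), (525, 218), (522, 226), (520, 222), (518, 222), (516, 222), (513, 222), (511, 222), (509, 222), (506, 222)]
365 [(567, 134), (564, 169), (562, 175), (560, 149), (557, 90), (555, 41), (553, 30), (550, 46), (548, 89), (546, 116), (543, 127), (541, 123), (539, 84), (537, 60), (534, 126), (532, 213), (530, 225), (527, 223), (525, 222), (523, 222), (520, 222), (518, 223), (516, 222), (514, 222), (511, 222), (509, 222)]
t 9.0667 pos [423.7  67.  157.3] yaw 0.006 j [ 0.27  0.26 -0.57  2.16  0.2   0.76 -1.99] F [ 1.3  0.6 -0.5] w -0.30881806931078937
shift [-425.5   63.9  153.8] az None
```

View pics/s7.png

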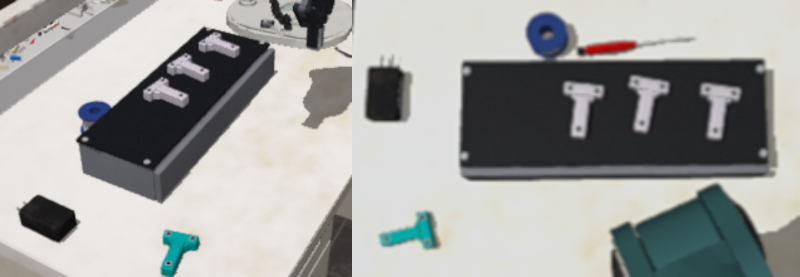

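The drawer is shut, with its front at x ≈ 533 against 534 expected for home. The three straight brackets and the bystanders are where they were, and the robot touches nothing. Settle and hand in.

```bash
python3 -m creep '[[0,0,0,0,0,0,1],[0,0,0,0,0,0,1],[0,0,0,0,0,0,1],[0,0,0,0,0,0,1]]' && python3 -c "
from plant import env
print(env.hand_in())"
```

```text
t: 9.4
tool_pos: [420.2, 72.4, 152.5]
tool_rot: [[1.0, 0.016, -0.002], [0.016, -1.0, 0.0], [-0.002, -0.0, -1.0]]
ft_force: [-0.1, 0.3, -0.1]
grip_width: 0.1
finger_force: 0.0
the job is handed in; nothing more can be done
None
```

The bent bracket was slid off the stand into the reject drawer and the drawer pressed shut; it stayed home after I let go, nothing else was moved, and I handed the job in at 9.4 s (no verdict was returned).

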